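# Present a specimen jar to the barcode scanner

### The job

Pick up the tall specimen jar and stand it upright in the middle of the ring on the scanner's plate, turned so that the label on its side faces squarely into the scanner's dark window. Set it down without dropping it or tipping it over, let go, and leave the short jar and the slim bottle where they stand.

Things in the scene. Friction and masses are not known exactly. Their poses are not given: they have to be found in the camera images.
- tall_jar: Jar to scan: loose, round, grey body dia 53, blue fixed lid dia 54 (77 to 95 mm up), 95 mm tall, about 120 g, on the bench (z = 0). White barred paper label on one side of the body, 28 mm wide, 18-66 mm up; a 14 mm white strip runs from it over the lid's edge to the lid's centre. Origin: centre of underside; z up; x points out through the label, along the strip.
- scanner: Fixed to the bench. Grey plate 120 mm wide, top 6 mm up, with a flat black ring (66 inside, 74 mm outside dia); behind it a cream block 120 wide, 70 deep, 100 mm tall, its dark window looking over the ring. Origin: under the ring's centre at bench height; x level from ring to window (block face at 100 mm), z up. The jar is right when its x points the same way as this x.
- scanner_window (a point): Centre of the scanner's dark window (70 mm wide, 42 mm high), on the block's face, 100 mm from the ring's axis and 52 mm above the bench.
- short_jar: Bystander to leave alone: a low, wide jar of the same make, 51 mm tall, lid 64 mm in diameter, with its own label and strip, loose. Origin: centre of the underside.
- slim_bottle: Bystander to leave alone: a slim bottle, 36 mm in diameter with a narrow 20 mm cap, 81 mm tall, with its own label, loose. Origin: centre of the underside.
Things that resemble listed ones, but are neither listed nor needed, are in the scene too. What is shaped like the tall_jar but yellow is not meant.

How it is judged:
By the outcome, as a careful person would: the job done as asked, in the order asked, and still so for the second after the job is handed in, with the robot touching nothing.
It also fails if it takes over 34 s, if anything falls off the work surface, if the arm or the gripper's body presses on something with over 40 N, if the wrist force passes 120 N, or if a joint passes its speed limit or range.

### The arm

A 6-joint arm with a two-finger parallel gripper is mounted at the origin on the work surface. World frame = base frame: x ahead of the robot, y to its left, z up, the work surface at z = 0. Lengths are in m, angles in degrees, forces in N, time in s.
With the tool pointing down it reaches from about 0.4 to 0.825 m from the base axis. Payload 7 kg.
Tool frame: the origin (TCP) lies midway between the tips of the shut fingers; the grasp point (between the pads) lies 19 mm behind it (r.grip_point_offset is the z of the grasp point in the tool frame, in m); z points along the fingers, y is the line along which they close (so a half turn about z gives the same grasp; the last joint's range is limited). The gripper opens to 88 mm and grips with 3 to 60 N. Pads are 19 mm wide; open, the fingers measure 130 mm over their backs; the gripper's body (78 mm by 193 mm) begins 47 mm behind the grasp point.
Start: joints at [16.507, 20.546, 0.682, 0, -70.136, -16.507], TCP at [0.675, -0, 0.199] pointing down, gripper open.
Joint ranges: [-176.03, 176.03], [-82.01, 121.73], [-58.28, 71.71], [-173.87, 95.51], [-174.79, -0.11], [-173.66, 173.66]. Speed limits (degrees/s): [136.94, 136.94, 172.46, 180, 180, 180].

### API

Orientations are given as [roll, pitch, yaw] about the fixed x, y, z axes, in that order (R = Rz(yaw) Ry(pitch) Rx(roll)).
In Python, from plant import r, viewer, recognise, outline_of, pinpoint gives the robot as it stands.
- The arm moves only by the tool move_arm, never from a script. Its argument "targets" is a list of rows, each a list of 2 entries, a list of its own where there are three numbers: the shift along the tool's x, y, z in cm, then the turn, a rotation vector about the tool's x, y, z in rad. A call has 1 to 5 rows; each row is the pose to reach, as a shift and turn from the pose commanded when the call began, along the tool's axes at that moment; what a row does not reach only later rows make up. A row lasts 1/8 s, in which the tool goes at most 62.5 mm and 10.7 degrees, less where a joint would pass 70% of its speed; a pose out of reach is approached as far as the arm can. A call with a gripper value outside its range is refused whole. "jaw" is the finger opening in cm, from 0 to 8.76, set as the call begins (left out, the last holds). The fingers move at their own pace and stop on an object; "squeeze" is the grip in N (left out, the last holds). Time passes only in rows, so rows that repeat a pose let the fingers close. It gives the time, the measured TCP pose, the force, the opening and the grip force at its end, in the units of the state.
- r.get_state(): the state, without advancing time (a new reading comes with each control period).
- viewer.capture(name): name is "scene" or "side" or "wrist"; returns a dict with "image" (400x640x3 uint8, blue, green, red), "intrinsics" (3x3 intrinsics, pixels), "camera_from_world" (4x4, takes a point from world to camera coordinates). Camera axes: x right, y up, looking along -z (the intrinsics and any distortion apply to the point x, -y, -z); pixel columns grow to the right and rows downward; lengths in m; the calibration is good to about 2 mm. A picture is of the moment at which its call begins. There is no depth.
- r.close_job(): hands the job in; it is judged then, once.
Trained networks look in the newest picture that a camera, given by its name, has taken for a name from the list of things; names that differ only in an ending like _2 or _b are one class to them, and where a whole thing is asked for, a point or a joint stands for the part that bears it (a point fixed in the world has none). Each returns a list of dicts, best first, with "score" (0 to 1); they miss things now and then, are a little off and sometimes report something else, mostly with a low value. They report only what shows in the picture. A call takes as long as a camera call. They do not tell look-alikes from the thing itself.
- recognise(label, camera): "box" ([left, top, right, bottom] in pixels, round what is visible of it).
- outline_of(label, camera): "mask" (400x640 bool, what is visible of it) and "box" ([left, top, right, bottom] in pixels, round what is visible of it).
- pinpoint(label, camera): "location" ([row, column] in pixels: a listed point, or the origin of a listed thing).
The state is a dict: "time_s": time; "joints": joint angles; "qd": joint speeds; "joint_torque": joint torques, N m; "tcp_pos": TCP position; "eef_rot": TCP orientation; "contact_force": force on the tool from outside, world axes, zero at the start; "moment": the same for the moment, N m; "gripper_width": finger opening in m; "gripper_force": force on a finger pad.
Only numpy, scipy, OpenCV 4.12 (cv2) and the standard library are available. Lean on these libraries where they do the work, as an engineer would, in place of code of your own. Each camera call takes 0.05 s, during which the arm holds its last target. There are 200 camera calls.

## Working session

There is one attempt and no reset: what is moved stays moved. The work goes in short steps, Python scripts to look and compute and a tool call to move; the robot and the scene stay as the last step left them, time stands still between calls to the robot, and variables do not carry over. Pictures are saved under pics/ and viewed, at most 10 in all, crops included, and the job is handed in when it is done.

Besides the shell and the picture viewer there is one more tool, called in YAML: its name, and indented under it one key for each argument. move_arm: Moves the arm, as the interface text tells. Its arguments: {"type":"object","properties":{"targets":{"type":"array","items":{"type":"array"}},"jaw":{"type":"number"},"squeeze":{"type":"number"}},"required":["targets"]}

```bash
mkdir -p pics; ls
cat > h.py <<'E'
from plant import r, viewer, recognise, outline_of, pinpoint
import numpy as np, cv2
def ray(c,u,v):
    K=np.array(c["intrinsics"]);T=np.array(c["camera_from_world"])
    d=np.linalg.inv(K)@[u,v,1]; d=np.array([d[0],-d[1],-d[2]])
    R=T[:3,:3]; return -R.T@T[:3,3], R.T@d
def at_z(c,u,v,z):
    o,d=ray(c,u,v); return o+d*(z-o[2])/d[2]
def proj(c,p):
    K=np.array(c["intrinsics"]);T=np.array(c["camera_from_world"])
    q=T[:3,:3]@np.array(p)+T[:3,3]; q=K@[q[0],-q[1],-q[2]]; return q[:2]/q[2]
E
python3 - <<'E'
from h import *
ims=[]
for n in ("scene","side","wrist"):
    c=viewer.capture(n); cv2.imwrite(f"pics/{n}0.png",c["image"])
    print(n,[k for k in c], np.round(ray(c,320,200),3).tolist(), np.array(c["intrinsics"]).round(1).tolist())
    for l in ("tall_jar","scanner","scanner_window","short_jar","slim_bottle"):
        p=pinpoint(l,n); print(l,[(round(a["score"],2),np.round(a["location"]).tolist(),at_z(c,a["location"][1],a["location"][0],0.052 if "window" in l else 0).round(3).tolist()) for a in p[:4]])
        if "window" not in l: print("  box",[(round(a["score"],2),np.round(a["box"]).tolist()) for a in recognise(l,n)[:4]])
print(r.get_state()["time_s"])
E
```

```text
pics
scene ['image', 'intrinsics', 'camera_from_world'] [[1.062, 0.33, 0.561], [-0.652, -0.465, -0.599]] [[501.5, 0.0, 316.1], [0.0, 501.5, 204.5], [0.0, 0.0, 1.0]]
tall_jar [(0.77, [237.0, 241.0], [0.619, -0.148, 0.0]), (0.57, [209.0, 204.0], [0.606, -0.252, 0.0])]
  box [(0.83, [181.0, 158.0, 221.0, 221.0]), (0.83, [221.0, 186.0, 256.0, 254.0]), (0.7, [374.0, 180.0, 536.0, 343.0]), (0.2, [291.0, 180.0, 314.0, 227.0])]
scanner [(0.56, [291.0, 429.0], [0.532, 0.162, 0.0])]
  box [(0.62, [374.0, 179.0, 535.0, 341.0])]
scanner_window [(0.74, [236.0, 468.0], [0.438, 0.172, 0.052])]
short_jar [(0.86, [181.0, 260.0], [0.476, -0.233, 0.0]), (0.57, [219.0, 302.0], [0.516, -0.098, 0.0])]
  box [(0.64, [265.0, 154.0, 278.0, 186.0])]
slim_bottle [(0.66, [222.0, 300.0], [0.525, -0.095, 0.0]), (0.41, [293.0, 430.0], [0.535, 0.164, 0.0])]
  box [(0.86, [292.0, 182.0, 314.0, 225.0])]
side ['image', 'intrinsics', 'camera_from_world'] [[0.403, -0.554, 0.451], [0.198, 0.779, -0.594]] [[393.4, 0.0, 318.5], [0.0, 393.4, 196.8], [0.0, 0.0, 1.0]]
tall_jar [(0.94, [260.0, 390.0], [0.624, -0.145, 0.0]), (0
[... 291 characters left out ...]
 333.0, 190.0])]
scanner_window [(0.81, [148.0, 249.0], [0.438, 0.181, 0.052])]
short_jar [(0.58, [330.0, 308.0], [0.467, -0.241, 0.0])]
  box [(0.76, [287.0, 286.0, 336.0, 349.0])]
slim_bottle [(0.71, [251.0, 322.0], [0.522, -0.099, 0.0])]
  box [(0.8, [310.0, 209.0, 332.0, 260.0])]
wrist ['image', 'intrinsics', 'camera_from_world'] [[0.675, -0.083, 0.385], [0.002, 0.291, -0.957]] [[277.4, 0.0, 320.6], [0.0, 277.4, 204.4], [0.0, 0.0, 1.0]]
tall_jar [(0.68, [70.0, 364.0], [0.62, -0.138, 0.0])]
  box [(0.98, [339.0, 14.0, 406.0, 88.0])]
scanner []
  box [(0.63, [360.0, 237.0, 465.0, 312.0])]
scanner_window []
short_jar []
  box []
slim_bottle []
  box [(0.89, [425.0, 82.0, 484.0, 116.0])]
1.5
```

View pics/scene0.png

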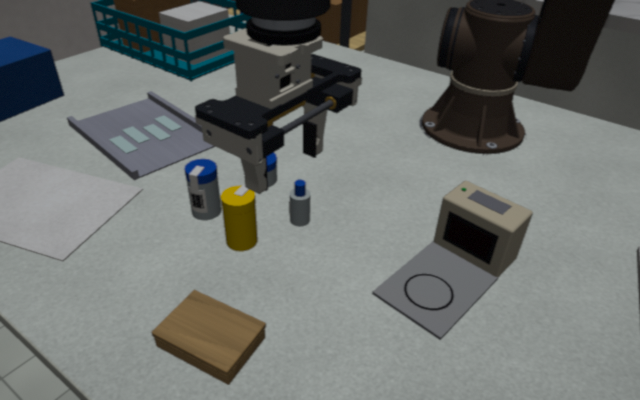

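View pics/side0.png

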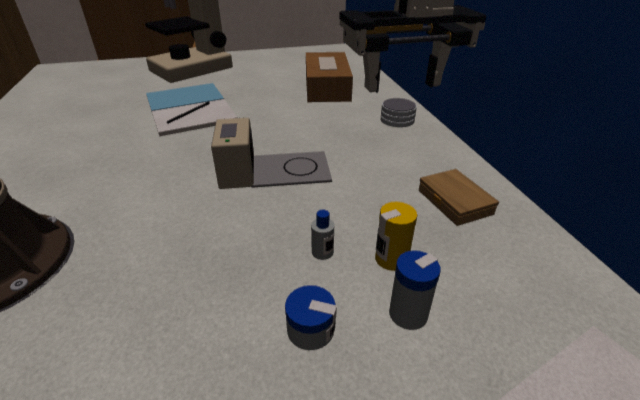

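View pics/wrist0.png

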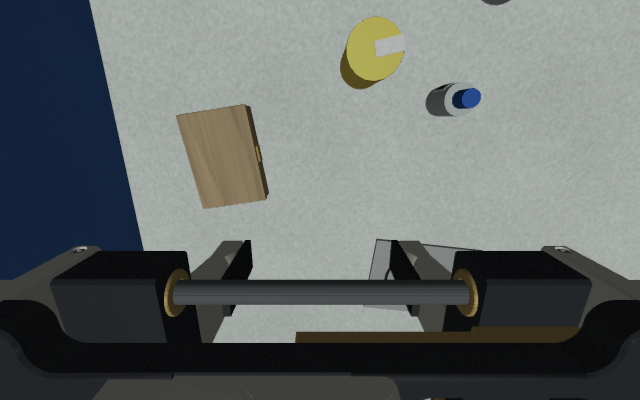

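Candidates for the tall jar: the grey-bodied one with a blue lid, scene (203,190) and side (415,290); the yellow look-alike, scene (240,218) and side (396,236), excluded; the low short jar, side (311,316). I choose the grey one at about (0.606,-0.248) and check it with a close rectified crop, along with the ring.

```bash
cat >> h.py <<'E'
def rect(c,x,y,z,half=0.08,n=320):
    # top-down: col = +x, row up = +y
    src=np.float32([proj(c,(x+sx*half,y+sy*half,z)) for sx,sy in((-1,1),(1,1),(1,-1),(-1,-1))])
    H=cv2.getPerspectiveTransform(src,np.float32([[0,0],[n,0],[n,n],[0,n]]))
    return cv2.warpPerspective(c["image"],H,(n,n),flags=cv2.INTER_CUBIC)
E
python3 - <<'E'
from h import *
print(r.get_state()["eef_rot"],r.get_state()["tcp_pos"],r.grip_point_offset)
rows=[]
for n in("scene","side"):
    c=viewer.capture(n)
    a=rect(c,.606,-.248,.095,.05,300); b=rect(c,.52,.16,.006,.12,300)
    rows.append(np.hstack([a,b]))
    # lid / strip
    for nm,x,y in(("tall",.606,-.248),):
        A=a.astype(int); blue=(A[...,0]>A[...,2]+50)
        white=(A.min(2)>130)
        k,l,s,ce=cv2.connectedComponentsWithStats(white.astype(np.uint8))
        f=lambda p:(round(x-.05+p[0]/3000,4),round(y+.05-p[1]/3000,4))
        for i in range(1,k):
            if s[i,4]>150: print(n,"white",s[i,4],f(ce[i]),s[i].tolist())
        yy,xx=np.nonzero(blue); print(n,"blue bbox",f((xx.min(),yy.max())),f((xx.max(),yy.min())))
    bl=(b.max(2)<70).astype(np.uint8)
    for ct in cv2.findContours(bl,cv2.RETR_EXTERNAL,cv2.CHAIN_APPROX_NONE)[0]:
        if cv2.contourArea(ct)>800:
            (u,v),sz,an=cv2.fitEllipse(ct); print(n,"dark",round(.4+u*.0008,4),round(.28-v*.0008,4),np.round(np.array(sz)*.8,1),cv2.contourArea(ct))
cv2.imwrite("pics/r1.png",np.vstack(rows))
E
```

```text
[-1.79998951e+02  1.47548807e-03 -8.99993794e+01] [ 6.74988307e-01 -1.94341425e-05  1.99146079e-01] -0.0188
scene white 37404 (np.float64(0.5979), np.float64(-0.2465)) [0, 0, 300, 274, 37404]
scene white 2920 (np.float64(0.6185), np.float64(-0.2418)) [147, 103, 82, 59, 2920]
scene blue bbox (np.float64(0.5807), np.float64(-0.2713)) (np.float64(0.6387), np.float64(-0.203))
scene dark 0.5383 0.1619 [72.6 72.8] 6486.0
scene dark 0.4187 0.1835 [ 42.5 160. ] 7067.5
side white 1227 (np.float64(0.56), np.float64(-0.2074)) [0, 0, 38, 77, 1227]
side white 17096 (np.float64(0.6348), np.float64(-0.2656)) [142, 54, 158, 246, 17096]
side white 172 (np.float64(0.6538), np.float64(-0.2218)) [286, 63, 14, 18, 172]
side white 216 (np.float64(0.5582), np.float64(-0.2462)) [0, 131, 14, 24, 216]
side white 548 (np.float64(0.5608), np.float64(-0.2648)) [0, 186, 37, 36, 548]
side blue bbox (np.float64(0.58), np.float64(-0.2747)) (np.float64(0.633), np.float64(-0.222))
side dark 0.5398 0.16 [70.6 71.8] 1665.5
side dark 0.5281 0.193 [209.3 277.3] 13068.0
```

View pics/r1.png

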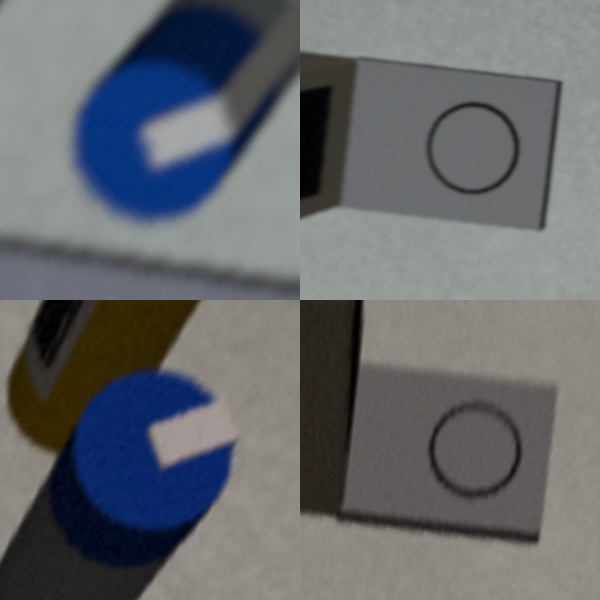

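The crop confirms it: grey body, blue lid, centre about (0.607,-0.247), strip pointing at about 22°. The ring centre is at (0.539,0.161), and the scanner x points at about 173.5°. I'll grip along the -33° line, which is clear of both the label and the yellow jar.

move_arm:
  targets:
    - [[5,1.4,0.6],[0,0,0.12]]
    - [[11,3,1.2],[0,0,0.28]]
    - [[17,4.7,2],[0,0,0.44]]
    - [[22,6.1,2.7],[0,0,0.576]]
    - [[24.7,6.8,2.9],[0,0,0.576]]
  jaw: 8.76
  squeeze: 20

```text
time_s: 2.22
tcp_pos: [0.6056, -0.2494, 0.1697]
eef_rot: [180.0, -0.0, -123.2]
contact_force: [-0.3, 0.2, -0.4]
gripper_width: 0.0878
gripper_force: 0.0
```

Run:
```python
from h import *
viewer.capture("wrist");viewer.capture("wrist")
c=viewer.capture("wrist"); s=r.get_state(); print(s["tcp_pos"],s["eef_rot"],s["joints"],s["time_s"])
x,y=.606,-.247
a=rect(c,x,y,.095,.05,400)
A=a.astype(int); f=lambda p:(round(x-.05+p[0]/4000,4),round(y+.05-p[1]/4000,4))
blue=(A[...,0]>A[...,2]+40).astype(np.uint8)
w=((A.min(2)>110)).astype(np.uint8)
hull=max(cv2.findContours(blue,cv2.RETR_EXTERNAL,cv2.CHAIN_APPROX_NONE)[0],key=cv2.contourArea)
(u,v),rad=cv2.minEnclosingCircle(hull); print("lid",f((u,v)),rad/4)
m=np.zeros_like(w); cv2.circle(m,(int(u),int(v)),int(27*4),1,-1); w&=m
ct=max(cv2.findContours(w,cv2.RETR_EXTERNAL,cv2.CHAIN_APPROX_NONE)[0],key=cv2.contourArea)
print("strip",cv2.minAreaRect(ct), cv2.contourArea(ct)/16)
M=cv2.moments(ct); print(f((M['m10']/M['m00'],M['m01']/M['m00'])), np.degrees(np.arctan2(-(M['m01']/M['m00']-v),M['m10']/M['m00']-u)))
cv2.circle(a,(int(u),int(v)),int(rad),(0,255,0),1)
cv2.imwrite("pics/w1.png",np.hstack([cv2.resize(c["image"],(400,250)),a[75:325]]))
```

```text
[ 0.60635683 -0.2484087   0.16994395] [ 1.79981611e+02 -1.15065862e-02 -1.23136582e+02] [-5.25666178e+00  1.97833879e+01 -4.34521900e+00  1.72199190e-03
 -6.58930286e+01 -2.78806255e+01] 2.375
lid (0.6049, -0.248) 28.19050407409668
strip ((247.1027069091797, 180.7739715576172), (57.23312759399414, 101.9428482055664), 69.44395446777344) 349.59375
(0.6177, -0.2423) 24.183313030884058
```

View pics/w1.png

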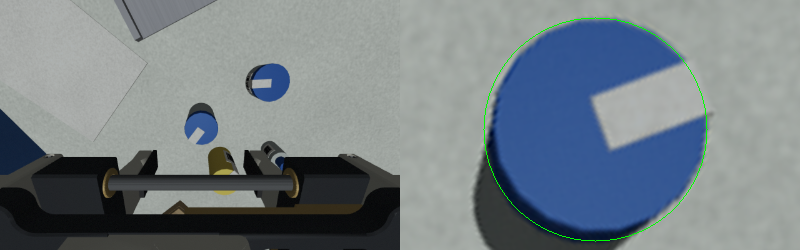

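The wrist crop shows the tall jar's blue lid midway between the fingers, at wrist (320,205), centre (0.606,-0.247), strip yaw about 21°. Descending.

move_arm:
  targets:
    - [[-0.1,0.1,4],[0,0,0]]
    - [[-0.1,0.1,9],[0,0,0]]
    - [[-0.1,0.1,12],[0,0,0]]
    - [[-0.1,0.1,13],[0,0,0]]
    - [[-0.1,0.1,13],[0,0,0]]

```text
time_s: 3.0
tcp_pos: [0.6072, -0.2451, 0.0404]
eef_rot: [180.0, -0.0, -122.9]
contact_force: [-0.3, 0.5, 0.4]
gripper_width: 0.0873
gripper_force: 0.0
```

move_arm:
  targets:
    - [[0,0,0],[0,0,0]]
    - [[0,0,0],[0,0,0]]
    - [[0,0,0],[0,0,0]]
    - [[0,0,0],[0,0,0]]
    - [[0,0,0],[0,0,0]]
  jaw: 4.5
  squeeze: 20

```text
time_s: 3.62
tcp_pos: [0.6069, -0.2457, 0.0406]
eef_rot: [-180.0, 0.0, -123.0]
contact_force: [0.4, 0.4, 2.5]
gripper_width: 0.0537
gripper_force: 20.0
```

move_arm:
  targets:
    - [[0,0,-1],[0,0,0]]
    - [[0,0,-4],[0,0,0]]
    - [[0,0,-8],[0,0,0]]
    - [[0,0,-12],[0,0,0]]
    - [[0,0,-13.5],[0,0,0]]

```text
time_s: 4.25
tcp_pos: [0.6078, -0.246, 0.1785]
eef_rot: [-179.8, 0.1, -123.0]
contact_force: [-0.2, 0.7, -1.4]
gripper_width: 0.0537
gripper_force: 20.0
```

Run:
```python
from h import *
c=viewer.capture("side"); s=r.get_state(); print(s["tcp_pos"],s["eef_rot"],s["gripper_width"],s["contact_force"])
cv2.imwrite("pics/s2.png",c["image"])
```

```text
[ 0.60803878 -0.24601881  0.17923326] [-1.79735743e+02  9.83665643e-02 -1.22985745e+02] 0.05360498694351275 [ 1.43575486 -0.36070154  1.23808827]
```

View pics/s2.png

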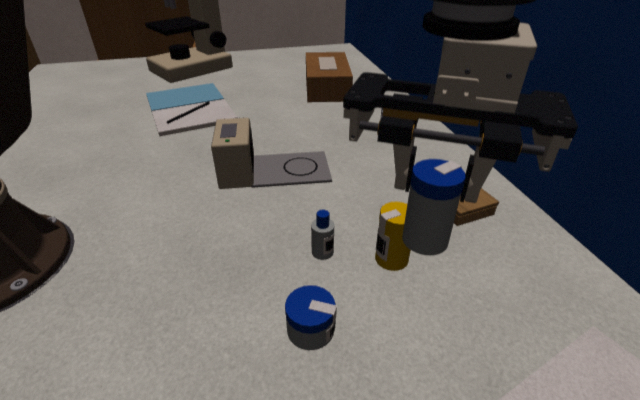

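The jar is held upright at side (435,205), and the others have not moved. Carrying it towards the ring while turning.

move_arm:
  targets:
    - [[-2,1.8,0],[0,0,-0.14]]
    - [[-5,4.6,0],[0,0,-0.32]]
    - [[-8.5,7.8,0],[0,0,-0.5]]
    - [[-12,11,0],[0,0,-0.68]]
    - [[-15,13.7,0],[0,0,-0.86]]

```text
time_s: 4.92
tcp_pos: [0.5722, -0.0437, 0.1739]
eef_rot: [179.9, 0.0, -73.4]
contact_force: [0.5, 0.1, -1.1]
gripper_width: 0.0534
gripper_force: 20.0
```

```bash
cat >> h.py <<'E'
from scipy.spatial.transform import Rotation as Ro
def delta(goal,dyaw):
    s=r.get_state(); R=Ro.from_euler("xyz",s["eef_rot"],degrees=True)
    print("t",s["time_s"],"tcp",np.round(s["tcp_pos"],4),"rot",np.round(s["eef_rot"],1),"q",np.round(s["joints"],0),"w",s["gripper_width"])
    print("shift cm",(R.inv().apply(np.array(goal)-s["tcp_pos"])*100).round(2),"turn z",round(-np.radians(dyaw),3))
E
python3 -c "
from h import *
y=r.get_state()['eef_rot'][2]; delta([.539,.161,.179],29.5-y)"
```

```text
t 4.925 tcp [ 0.5722 -0.0437  0.1739] rot [179.9   0.  -73.4] q [ 15.  12. -14.  -0. -64.   1.] w 0.05336186674871095
shift cm [-20.56  -2.67  -0.5 ] turn z -1.796
```

move_arm:
  targets:
    - [[-4,-0.5,-0.3],[0,0,-0.18]]
    - [[-8,-1.1,-0.5],[0,0,-0.36]]
    - [[-12,-1.6,-0.5],[0,0,-0.54]]
    - [[-16,-2.1,-0.5],[0,0,-0.72]]
    - [[-20,-2.6,-0.5],[0,0,-0.9]]

```text
time_s: 5.55
tcp_pos: [0.5413, 0.155, 0.1789]
eef_rot: [179.9, 0.1, -21.8]
contact_force: [0.4, -0.1, -0.9]
gripper_width: 0.0534
gripper_force: 20.0
```

```bash
python3 -c "
from h import *
y=r.get_state()['eef_rot'][2]; delta([.539,.161,.15],29.5-y)"
```

```text
t 5.55 tcp [0.5413 0.155  0.1789] rot [ 1.799e+02  1.000e-01 -2.180e+01] q [ 36.  11. -15.  -0. -64.  32.] w 0.053378041015023324
shift cm [-0.43 -0.47  2.89] turn z -0.896
```

move_arm:
  targets:
    - [[-0.2,-0.2,1],[0,0,-0.18]]
    - [[-0.4,-0.4,3],[0,0,-0.36]]
    - [[-0.4,-0.5,5],[0,0,-0.54]]
    - [[-0.4,-0.5,7],[0,0,-0.72]]
    - [[-0.4,-0.5,8],[0,0,-0.896]]

```text
time_s: 6.18
tcp_pos: [0.539, 0.1594, 0.0976]
eef_rot: [-180.0, 0.2, 29.5]
contact_force: [0.2, 0.4, -1.0]
gripper_width: 0.0534
gripper_force: 20.0
```

Run:
```python
from h import *
viewer.capture("wrist");viewer.capture("side");viewer.capture("side")
delta([.539,.161,.0465],0)
s=r.get_state(); z=s["tcp_pos"][2]-.0406+.095; x,y=s["tcp_pos"][:2]; print("lid z",z)
out=[]
for n in("scene","side","wrist"):
    c=viewer.capture(n); a=rect(c,x,y,z,.05,400); A=a.astype(int)
    f=lambda p:(round(x-.05+p[0]/4000,4),round(y+.05-p[1]/4000,4))
    b=rect(c,.539,.161,.006,.1,400)
    m=np.zeros(A.shape[:2],np.uint8); cv2.circle(m,(200,200),125,1,-1)
    w=((A.min(2)>110).astype(np.uint8))&m
    cs=cv2.findContours(w,cv2.RETR_EXTERNAL,cv2.CHAIN_APPROX_NONE)[0]
    for ct in cs:
        if cv2.contourArea(ct)>500: R=cv2.minAreaRect(ct); print(n,"strip",f(R[0]),np.round(R[1],0)/4,R[2])
    out.append(cv2.resize(a,(260,260)))
im=cv2.resize(viewer.capture("side")["image"][60:260,150:470],(416,260))
i2=cv2.resize(viewer.capture("scene")["image"][120:360,330:580],(271,260))
bot=np.hstack([im,i2]);t=np.hstack(out); bot=np.pad(bot,((0,0),(0,t.shape[1]-bot.shape[1]),(0,0)))
cv2.imwrite("pics/p1.png",np.vstack([t,bot]))
```

```text
t 6.325 tcp [0.5396 0.1596 0.0988] rot [180.    0.2  29. ] q [ 36.  15. -21.  -0. -54.  83.] w 0.053230792827398156
shift cm [ 0.02 -0.15  5.23] turn z -0.0
lid z 0.15320283537629548
scene strip (np.float64(0.5245), np.float64(0.1372)) [25.75  8.5 ] 29.275251388549805
scene strip (np.float64(0.5266), np.float64(0.1632)) [27.75 14.25] 6.981057643890381
side strip (np.float64(0.5294), np.float64(0.165)) [27.25 14.5 ] 8.746161460876465
wrist strip (np.float64(0.5221), np.float64(0.1395)) [35.    9.25] 46.921958923339844
wrist strip (np.float64(0.5392), np.float64(0.164)) [13.5   6.75] 61.189208984375
wrist strip (np.float64(0.5143), np.float64(0.1608)) [15.    7.25] 61.26020431518555
```

View pics/p1.png

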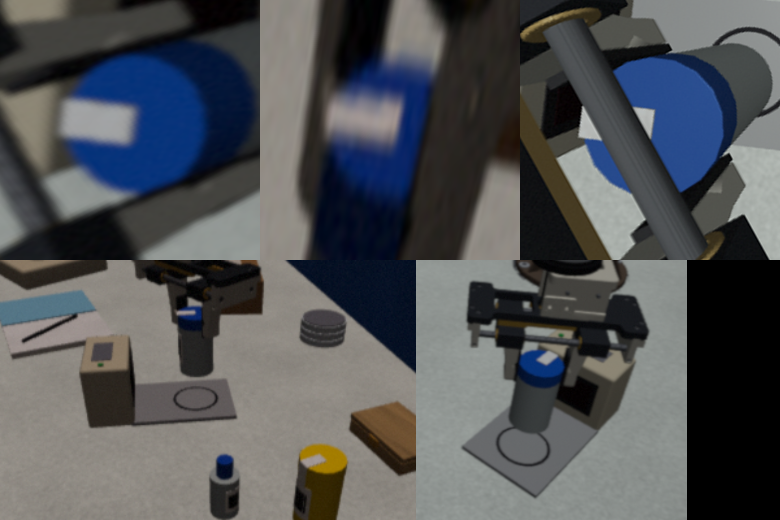

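The label strip points at about 173° towards the window, and the jar is upright above the ring. I'll shift about 2 mm and lower it gently.

move_arm:
  targets:
    - [[-0.2,-0.1,1.5],[0,0,0]]
    - [[-0.2,-0.1,3],[0,0,0]]
    - [[-0.2,-0.1,4],[0,0,0]]
    - [[-0.2,-0.1,4.6],[0,0,0]]
    - [[-0.2,-0.1,4.7],[0,0,0]]

```text
time_s: 7.2
tcp_pos: [0.5382, 0.16, 0.0526]
eef_rot: [180.0, 0.1, 29.2]
contact_force: [-0.2, 0.7, -0.8]
gripper_width: 0.0533
gripper_force: 20.0
```

Run:
```python
from h import *
for i in range(3): viewer.capture("side")
delta([.5377,.1592,.0466],0)
s=r.get_state(); z=s["tcp_pos"][2]-.0406+.095; x,y=s["tcp_pos"][:2]; print("lid z",z)
out=[]
for n in("scene","side","wrist"):
    c=viewer.capture(n); out.append(cv2.resize(rect(c,.539,.161,z,.04,320),(260,260)))
    if n=="wrist":out.append(c["image"])
    elif n=="scene": sc=c["image"][190:350,360:560]
    else: sd=c["image"][80:220,190:390]
for o in out[:3]: cv2.circle(o,(130,130),int(27*260/80),(0,255,0),1); cv2.line(o,(130,130),(130-88,130-10),(0,255,0),1)
cv2.imwrite("pics/p2.png",np.vstack([np.hstack(out[:3]),np.hstack([cv2.resize(sc,(325,260)),cv2.resize(sd,(371,260)),np.zeros((260,84,3),np.uint8)])]))
```

```text
t 7.35 tcp [0.5386 0.1602 0.0534] rot [180.   -0.   29.2] q [ 37.  18. -24.   0. -48.  83.] w 0.053419063302998476
shift cm [-0.13  0.05  0.68] turn z -0.0
lid z 0.10784068364351071
```

View pics/p2.png

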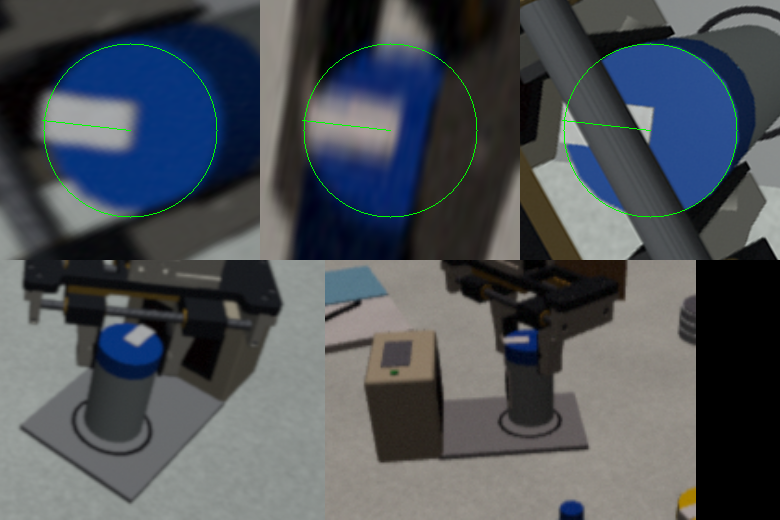

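The lid matches the ring-centre circle to about 1 mm and the strip lies on the drawn direction. Setting it down gently.

move_arm:
  targets:
    - [[0,0,0.2],[0,0,0]]
    - [[0,0,0.4],[0,0,0]]
    - [[0,0,0.5],[0,0,0]]
    - [[0,0,0.55],[0,0,0]]
    - [[0,0,0.6],[0,0,0]]

```text
time_s: 8.12
tcp_pos: [0.5384, 0.1601, 0.0471]
eef_rot: [180.0, 0.0, 29.2]
contact_force: [0.5, 0.6, -0.2]
gripper_width: 0.0532
gripper_force: 20.0
```

move_arm:
  targets:
    - [[0,0,0.03],[0,0,0]]
    - [[0,0,0.03],[0,0,0]]

```text
time_s: 8.38
tcp_pos: [0.5384, 0.1601, 0.0469]
eef_rot: [-180.0, 0.0, 29.2]
contact_force: [-0.2, -0.1, -1.5]
gripper_width: 0.0533
gripper_force: 20.0
```

move_arm:
  targets:
    - [[0,0,0.03],[0,0,0]]
    - [[0,0,0.06],[0,0,0]]
    - [[0,0,0.06],[0,0,0]]

```text
time_s: 8.75
tcp_pos: [0.5385, 0.1602, 0.0465]
eef_rot: [180.0, -0.0, 29.2]
contact_force: [-0.6, -1.1, 2.2]
gripper_width: 0.0537
gripper_force: 20.0
```

move_arm:
  targets:
    - [[0,0,0.03],[0,0,0]]
    - [[0,0,0.05],[0,0,0]]
    - [[0,0,0.05],[0,0,0]]

```text
time_s: 9.12
tcp_pos: [0.5387, 0.1603, 0.0465]
eef_rot: [180.0, -0.1, 29.2]
contact_force: [-2.0, 0.2, 7.7]
gripper_width: 0.0533
gripper_force: 20.0
```

Contact is clear (+7.7 N). I'll ease up slightly, then open the fingers in stages.

move_arm:
  targets:
    - [[0,0,-0.04],[0,0,0]]
    - [[0,0,-0.04],[0,0,0]]
  squeeze: 4

```text
time_s: 9.38
tcp_pos: [0.5386, 0.1603, 0.0464]
eef_rot: [180.0, -0.0, 29.2]
contact_force: [-1.9, -0.0, 5.2]
gripper_width: 0.0537
gripper_force: 4.0
```

move_arm:
  targets:
    - [[0,0,0],[0,0,0]]
    - [[0,0,0],[0,0,0]]
    - [[0,0,0],[0,0,0]]
  jaw: 6

```text
time_s: 9.75
tcp_pos: [0.5382, 0.16, 0.0459]
eef_rot: [180.0, 0.0, 29.2]
contact_force: [-0.5, -0.2, -0.5]
gripper_width: 0.0598
gripper_force: 0.0
```

move_arm:
  targets:
    - [[0,0,0],[0,0,0]]
    - [[0,0,0],[0,0,0]]
    - [[0,0,0],[0,0,0]]
    - [[0,0,0],[0,0,0]]
    - [[0,0,0],[0,0,0]]
  jaw: 8.76

```text
time_s: 10.38
tcp_pos: [0.5384, 0.1601, 0.0462]
eef_rot: [180.0, -0.0, 29.2]
contact_force: [0.0, 0.4, -0.5]
gripper_width: 0.0876
gripper_force: 0.0
```

move_arm:
  targets:
    - [[0,0,-2],[0,0,0]]
    - [[0,0,-5],[0,0,0]]
    - [[0,0,-9],[0,0,0]]
    - [[0,0,-13],[0,0,0]]
    - [[0,0,-16],[0,0,0]]

```text
time_s: 11.0
tcp_pos: [0.5387, 0.1602, 0.2082]
eef_rot: [-180.0, -0.1, 29.2]
contact_force: [0.3, 0.2, 0.1]
gripper_width: 0.0878
gripper_force: 0.0
```

Run:
```python
from h import *
for i in range(2): viewer.capture("side")
print(r.get_state()["time_s"],r.get_state()["contact_force"])
out=[]
for n in("scene","side","wrist"):
    c=viewer.capture(n); a=rect(c,.539,.161,.101,.04,320); A=a.astype(int)
    m=np.zeros((320,320),np.uint8); cv2.circle(m,(160,160),112,1,-1)
    w=((A.min(2)>105).astype(np.uint8))&m
    for ct in cv2.findContours(w,cv2.RETR_EXTERNAL,cv2.CHAIN_APPROX_NONE)[0]:
        if cv2.contourArea(ct)>500: print(n,cv2.minAreaRect(ct))
    a=cv2.resize(a,(260,260)); cv2.circle(a,(130,130),88,(0,255,0),1); cv2.line(a,(130,130),(42,120),(0,255,0),1); out.append(a)
    for l in ("short_jar","slim_bottle"):
        print(n,l,[(round(p["score"],2),at_z(c,p["location"][1],p["location"][0],0).round(3).tolist()) for p in pinpoint(l,n)[:2]])
    if n=="scene": sc=c["image"][120:350,160:560]
    if n=="side": sd=c["image"][80:360,180:480]
cv2.imwrite("pics/f.png",np.vstack([np.hstack(out),np.hstack([cv2.resize(sc,(460,265)),cv2.resize(sd,(320,265))])]))
```

```text
11.1 [-0.13485063 -1.30334485  0.00266423]
scene ((147.689208984375, 253.88565063476562), (159.38441467285156, 34.365081787109375), 8.027237892150879)
scene ((106.0, 149.0), (109.44365692138672, 57.59906768798828), 7.800187587738037)
scene short_jar [(0.61, [0.479, -0.235, 0.0])]
scene slim_bottle [(0.98, [0.517, -0.102, 0.0])]
side ((137.92173767089844, 119.31227111816406), (131.4098663330078, 214.76747131347656), 56.05641174316406)
side short_jar [(0.58, [0.469, -0.245, 0.0])]
side slim_bottle [(0.91, [0.518, -0.098, 0.0])]
wrist ((127.27938079833984, 178.4942626953125), (223.7725067138672, 148.60130310058594), 60.524105072021484)
wrist short_jar []
wrist slim_bottle [(0.47, [0.518, -0.097, 0.0])]
```

View pics/f.png

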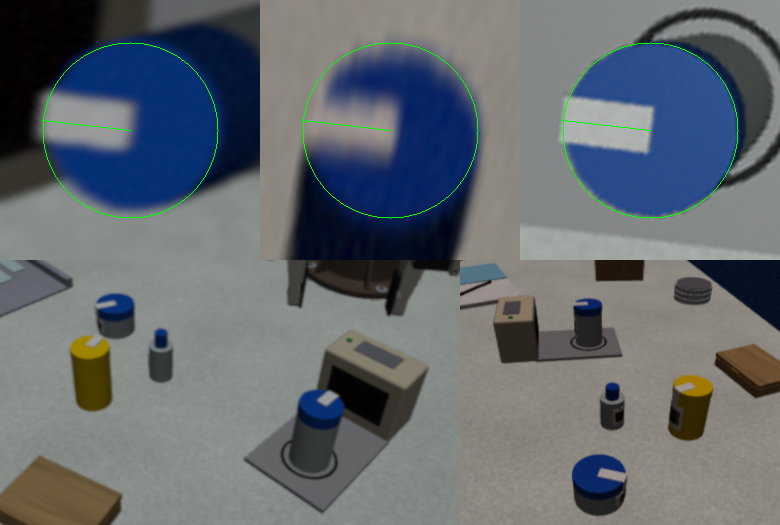

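The jar stands upright and centred in the ring, its strip points into the window to within about 1°, and the other items are untouched.

```bash
python3 -c "
from plant import r
print(r.close_job())"
```

```text
the job is handed in; nothing more can be done
None
```

The tall jar is upright and centred in the scanner's ring to about 1 mm, its label facing the window to within about 1–2°; I let go, left the short jar and slim bottle where they stood, and handed the job in at about 11 s (no verdict came back).

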